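# Lock an adsorber housing with its slotted cam

### The arm

A 6-joint arm with a two-finger parallel gripper is mounted at the origin on a cart in front of the work surface, level with it; the furniture and walls round the work are solid. World frame = base frame: x ahead of the robot, y to its left, z up, the work surface at z = 0. Lengths are in mm, angles in rad, forces in N, time in s.
With the tool pointing down it reaches from about 300 to 750 mm from the base axis. Payload 8.5 kg.
Tool frame: the origin (TCP) lies at the very end of the fingers, on their centre line; the grasp point (between the pads) lies 19 mm behind it; z points along the fingers, y is the line along which they close (so a half turn about z gives the same grasp; the last joint's range is limited). The gripper opens to 85 mm and grips with 20 to 120 N. Pads are 22 mm wide; open, the fingers measure 114 mm over their backs; the gripper's body (76 mm by 85 mm) begins 54 mm behind the grasp point. The pads swing forward as they close: fully open they stand 13 mm farther back than shut.
Start: joints at [-0.215, 0.381, 1.297, -0, 1.464, -0.215], TCP at [549.982, 0.002, 231.322] pointing down, gripper open.
Joint ranges: [-3.11, 3.11], [-0.89, 2.33], [0.22, 2.48], [-1.42, 4.56], [0.17, 2.85], [-2.88, 2.88]. Speed limits (rad/s): [2.39, 2.39, 3.14, 3.14, 3.14, 3.14].

### API

Orientations are given as a unit quaternion [w, x, y, z].
In Python, from cell import robot gives the robot as it stands.
- The arm moves only by the tool drive_tool, never from a script. Its argument "commands" is text: rows parted by semicolons, each of 7 numbers parted by spaces: the shift along the world's x, y, z as a fraction of full scale, then the turn, a rotation vector about the world's x, y, z as a fraction of full scale, then the opening, from -1 (shut) to 1 (fully open). A call has 1 to 8 rows; each row shifts and turns the commanded pose from where the row before left it; what a row does not reach is not made up. Full scale, the value 1, is 50 cm for a shift and pi rad for a turn. A row lasts 1/8 s, in which the tool goes at most 62.5 mm and 10.7 degrees, less where a joint would pass 70% of its speed; a pose out of reach is approached as far as the arm can. A call with a number of a shift or a turn outside -1 to 1 is refused whole. A call with a gripper value outside its range is refused whole. The fingers move at their own pace and stop on an object; "force" is the grip in N (left out, the last holds). Time passes only in rows, so rows that do not move let the fingers close. It gives the time, the measured TCP pose, the force, the opening and the grip force at its end, in the units of the state.
- robot.read_state(): the state, without advancing time (a new reading comes with each control period).
- robot.snapshot(name): name is "scene" or "side" or "wrist"; returns the picture (480x640x3 uint8, red, green, blue); there is no depth.
- robot.camera_model(name): a dict with "intrinsics" (3x3 intrinsics, pixels), "world_from_camera" (4x4, takes a point from camera to world coordinates). Camera axes: x right, y down, z forward; pixel columns grow to the right and rows downward; lengths in mm; the calibration is good to about 2 mm. A picture is of the moment at which its call begins: read the wrist's pose just before it. camera_model takes no time and is no camera call; for the wrist camera it gives the pose at the moment of the call.
- robot.sign_off(): hands the job in; it is judged then, once.
The state is a dict: "clock": time; "q": joint angles; "dq": joint speeds; "joint_torque": joint torques, N m; "eef_pos": TCP position; "tcp_rot": TCP orientation; "contact_force": force on the tool from outside, world axes, zero at the start; "wrist_torque": the same for the moment, N m; "opening": finger opening in mm; "grip_force": force on a finger pad.
Only numpy, scipy, OpenCV 4.12 (cv2) and the standard library are available. Lean on these libraries where they do the work, as an engineer would, in place of code of your own. Each camera call takes 0.05 s, during which the arm holds its last target. There are 200 camera calls.

### The job

Take the red-handled lock driver from its blue stand, feel its blade gently into the slot of the cam lock on the grey adsorber housing, without scoring the face of the lock, and with light pressure turn the lock clockwise about a quarter turn until it comes up against its stop and the cover is drawn fully home. Do not force the lock by leaning on it or wrenching it. Then put the driver back upright in its stand, seated on its collar, and leave the glassware alone.

Things in the scene. Friction and masses are not known exactly. Their poses are not given: they have to be found in the camera images.
- housing: grey metal box 96 x 96 x 38 mm on four feet, fixed to the worktop, with a round aluminium cover plate (92 mm across, 9 mm thick) on a black gasket. Origin at the centre of its underside; z up. Two brass hose barbs stick out 28 mm at its +x side, 22 mm up. Cover top 52 mm above the worktop when open, 49 mm when home.
- lock (a point): slotted cam lock in the middle of the cover: brass disc, 23 mm across, in a dark steel bezel (33 mm across) that stands 1.5 mm higher. The point, fixed to the housing with the housing's axes, is the centre of the disc's face while the lock is open, 57 mm above the worktop; the disc sinks with the cover. It takes 0.08 to 0.11 N m to turn and stays where left; 0.25 is too much.
- slot_floor (a point): centre of the slot's floor while open, 5 mm below the disc's face; fixed to the housing, same axes. Slot 4.6 mm wide, across the whole disc. At the start it lies within 0.7 rad either way of this point's x axis: the cover was fitted at a chance angle, which is not reported; feel or look for it (blue marks). Lightly rubbing the disc does not turn it. Hard stop 1.571 rad clockwise of the start (red marks).
- cover (a joint): how far the lock has drawn the cover down on its gasket, in m: 0 open, 0.003 home; it grows evenly with the turn, 0.00191 per rad, so 0 at the start whatever the slot's direction. Light pressing alone does not bring it down.
- driver_grip (a point): middle of the lock driver's red handle; z runs from the blade up the handle. Driver 119 mm long, about 0.12 kg. Handle octagonal, 24 mm across flats, 60 mm long, flats facing +-x, +-y and the diagonals. A steel collar 32 mm across, 5 mm thick, has its underside 35 mm below this point. The point is 83 mm above the blade's tip. Shaft 9 mm thick.
- driver_tip (a point): middle of the driver's blade edge. The blade is flat: 16 mm wide along x, 2.8 mm thick along y, 16 mm long, square at the end; x and y of this point are those of the handle.
- stand_mouth (a point): blue block stand, 56 x 56 x 52 mm, fixed to the worktop; the point is the centre of the mouth of its square through hole (22 x 22 mm), on its top face, z up, sides along x and y. The driver hangs in it blade down, its collar resting on the top face, so the handle's middle is then 35 mm above this point.
- lab_beaker: small glass beaker, 49 mm wide, 56 mm high, origin at the centre of its underside; bystander near the housing
- white_cap_vial: glass vial with a white cap, 26 mm wide, 58 mm high, origin at the centre of its underside; bystander near the housing
- black_cap_vial: small vial with a black cap, 18 mm wide, 34 mm high, origin at the centre of its underside; bystander near the housing
Not all that is in view belongs to the job. Of the things shaped like the part that bears stand_mouth, the blue one is meant.

How it is judged (in metres and radians):
On the way:
1. the lock is turned to its stop with the driver's blade in the slot: the cover drawn down at least 2.85 of 3 mm (value of joint cover above 0.00285 m and distance between driver_tip and lock below 0.013 m), for 0.1 s.
At the end, for the whole second after the job is handed in: the cover is drawn down at least 2.85 of 3 mm, and the driver hangs upright (within 5 degrees) and at rest in its stand, its collar within 4 mm of the stand's top face and its axis within 8 mm of the hole's centre (value of joint cover above 0.00285 m and horizontal distance between driver_grip and stand_mouth below 0.008 m and z of driver_grip in the frame of stand_mouth below 0.039 m and angle between driver_grip's own z axis and vertical below 0.09 rad and linear speed of driver below 0.02 m/s); the robot touches nothing.
It fails at once if the blade is pressed on the lock with more than 22 N while it is not in the slot (less than 1.5 mm below the face) (contact force between driver and housing above 22 N and z of driver_tip in the frame of lock above -0.0015 m).
It fails at once if the driver bears on the housing or its lock with more than 55 N (contact force between driver and housing above 55 N).
It fails at once if the fingers press on the housing or its lock (contact force between the fingers and housing above 2 N).
It fails at once if the beaker or a vial is moved by more than 15 mm or tipped (distance of any of lab_beaker, white_cap_vial, black_cap_vial from where it was at the start of the episode above 0.015 m or angle between any of lab_beaker, white_cap_vial, black_cap_vial's own z axis and vertical above 0.3 rad).
It also fails if it takes over 72 s, if anything falls off the work surface, if the arm or the gripper's body presses on something with over 40 N, if the wrist force passes 120 N, or if a joint passes its speed limit or range.

## Working session

There is one attempt and no reset: what is moved stays moved. The work goes in short steps, Python scripts to look and compute and a tool call to move; the robot and the scene stay as the last step left them, time stands still between calls to the robot, and variables do not carry over. Pictures are saved under pics/ and viewed, at most 10 in all, crops included, and the job is handed in when it is done.

Besides the shell and the picture viewer there is one more tool, called after "Call:" as name(argument=value, ...) on one line, values as JSON. drive_tool: Moves the arm, as the interface text tells. Shift numbers are shares of 50 cm and turn numbers shares of pi rad, none past 1 either way. Its arguments: {"type":"object","properties":{"commands":{"type":"string"},"force":{"type":"number"}},"required":["commands"]}

```bash
mkdir -p pics; ls
python3 - <<'E'
from cell import robot
import cv2,numpy as np
for n in("scene","side","wrist"):
    c=robot.camera_model(n);im=robot.snapshot(n)
    cv2.imwrite(f"pics/{n}0.png",im[:,:,::-1])
    print(n,np.round(c["intrinsics"],1).tolist(),np.round(c["world_from_camera"],3).tolist())
a=[cv2.imread(f"pics/{n}0.png") for n in("scene","side")]
print(robot.read_state())
E
```

```text
pics
scene [[598.4, 0.0, 318.1], [0.0, 598.4, 236.3], [0.0, 0.0, 1.0]] [[0.723, -0.327, 0.609, -74.165], [-0.691, -0.373, 0.619, -635.706], [0.025, -0.868, -0.495, 617.444], [0.0, 0.0, 0.0, 1.0]]
side [[579.5, 0.0, 324.8], [0.0, 579.5, 239.3], [0.0, 0.0, 1.0]] [[0.833, -0.354, 0.425, 134.029], [-0.553, -0.51, 0.659, -663.757], [-0.017, -0.784, -0.621, 684.34], [0.0, 0.0, 0.0, 1.0]]
wrist [[386.0, 0.0, 316.6], [0.0, 386.0, 234.2], [0.0, 0.0, 1.0]] [[1.0, -0.0, -0.001, 550.427], [-0.001, -0.961, -0.277, 70.101], [-0.001, 0.277, -0.961, 374.175], [0.0, 0.0, 0.0, 1.0]]
{'clock': 0.15, 'q': array([-2.15276125e-01,  3.81097395e-01,  1.29802125e+00,  9.86326870e-06,
        1.46355366e+00, -2.15288158e-01]), 'dq': array([-6.90138758e-05, -1.18818652e-03, -2.95464247e-03,  1.86561278e-04,
        1.05233999e-03,  4.75877923e-04]), 'joint_torque': array([ 1.94521621e-03, -4.48624384e+01, -2.31344014e+01, -1.86937300e-04,
        3.77541786e-03, -1.65174959e-05]), 'eef_pos': array([5.49802083e+02, 5.66584002e-02, 2.30845498e+02]), 'tcp_rot': array([-4.57091614e-04,  7.07102799e-01,  7.07110557e-01, -2.87231998e-04]), 'contact_force': array([-0.14861041, -0.1770004 , -0.68977803]), 'wrist_torque': array([-0.01739021,  0.03556196, -0.00205391]), 'grip_force': 0.0, 'opening': 85.56934345923234}
```

View pics/scene0.png

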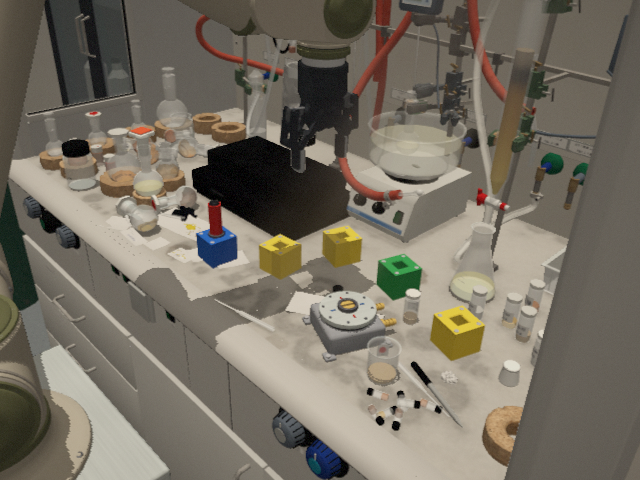

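View pics/wrist0.png

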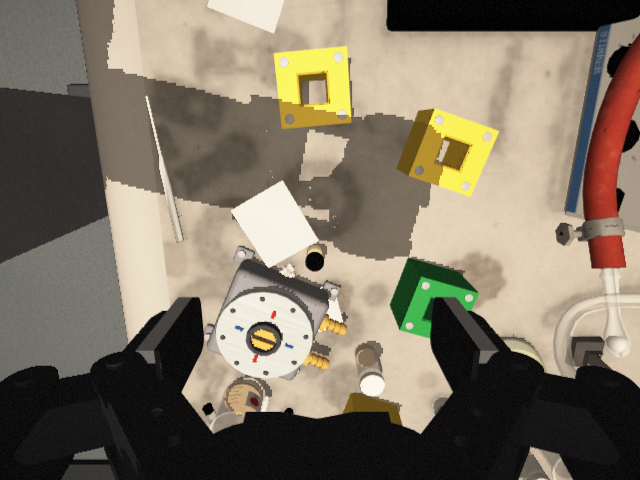

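Scene view: the candidate stands are blue (217,245), three yellow ones (280,256), (342,246) and (457,332), and one green (400,277). The blue one fits the description and holds the red-handled driver. In the wrist view the lock is at (264,338), with blue marks at (239,328) and (289,346).

```bash
cat > h.py <<'E'
import numpy as np,cv2
from cell import robot
def ray(c,uv):
    K=c["intrinsics"];T=c["world_from_camera"]
    d=np.array(T)[:3,:3]@np.linalg.inv(K)@np.array([uv[0],uv[1],1.]);return np.array(T)[:3,3],d
def onz(c,uv,z):
    o,d=ray(c,uv);return o+d*(z-o[2])/d[2]
def blobs(im,lo,hi,amin=60):
    m=cv2.inRange(cv2.cvtColor(im,cv2.COLOR_BGR2HSV),lo,hi)
    n,l,s,c=cv2.connectedComponentsWithStats(m)
    return [(c[i].round(1).tolist(),s[i].tolist()) for i in range(1,n) if s[i,4]>amin],l
E
python3 - <<'E'
from h import *
for n in("scene","side"):
    im=cv2.imread(f"pics/{n}0.png");c=robot.camera_model(n)
    print(n,"red",blobs(im,(0,150,70),(6,255,255),80)[0]);print("blue",blobs(im,(105,150,50),(125,255,255),200)[0])
c=robot.camera_model("wrist");w=cv2.imread("pics/wrist0.png")
for p in[(264,338),(239,328),(289,346)]:print(onz(c,p,57).round(1))
s=cv2.imread("pics/scene0.png");d=cv2.imread("pics/side0.png")
a=cv2.resize(s[190:280,170:270],(400,360));b=cv2.resize(w[280:390,204:324],(393,360),interpolation=cv2.INTER_CUBIC)
cv2.imwrite("pics/crop1.png",np.hstack([a,b]))
E
```

```text
scene red [([382.7, 11.8], [376, 0, 15, 25, 335]), ([473.4, 20.7], [468, 0, 11, 49, 326]), ([383.1, 50.5], [353, 12, 58, 84, 805]), ([212.6, 43.1], [196, 15, 47, 48, 383]), ([487.5, 69.8], [482, 52, 16, 32, 193]), ([258.8, 64.8], [248, 59, 23, 12, 123]), ([373.5, 193.3], [360, 186, 24, 14, 133]), ([480.6, 196.2], [477, 188, 10, 17, 89]), ([214.8, 218.7], [208, 201, 15, 34, 323])]
blue [([216.6, 247.9], [197, 227, 40, 40, 1047]), ([323.2, 458.2], [306, 440, 35, 38, 632])]
side red [([395.5, 77.1], [363, 0, 71, 179, 2039]), ([370.2, 39.2], [358, 30, 25, 19, 157]), ([227.2, 188.7], [218, 173, 17, 32, 271])]
blue [([231.4, 216.3], [213, 196, 36, 39, 836]), ([285.8, 450.7], [275, 434, 23, 32, 294])]
[ 501.2 -121.5   57. ]
[ 478.6 -111.1   57. ]
[ 524.2 -129.9   57. ]
```

View pics/crop1.png

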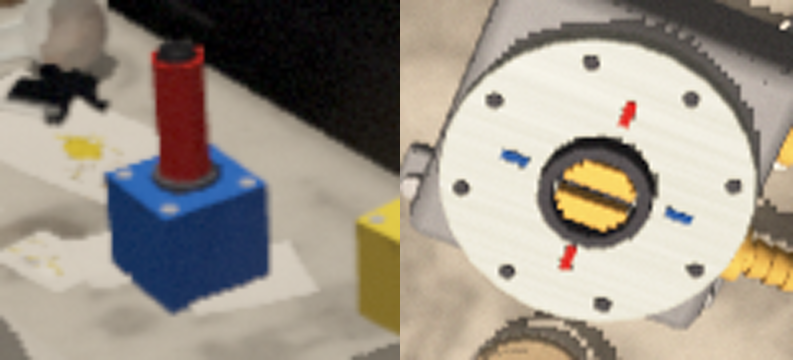

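The left crop shows the red driver hanging in the blue stand. The right crop shows the lock, with the slot lined up with the blue marks at about -0.39 rad in world.

Run:
```python
from h import *
A=np.zeros((3,3));b=np.zeros(3)
for n,p,q in(("scene",(214.8,217.5),(215,206)),("side",(226.5,188.5),(226,179))):
    o,d=ray(robot.camera_model(n),p);d/=np.linalg.norm(d);P=np.eye(3)-np.outer(d,d);A+=P;b+=P@o
    print(n,onz(robot.camera_model(n),p,87).round(1))
print(np.linalg.solve(A,b).round(1))
```

```text
scene [481.1 206.7  87. ]
side [476.5 203.5  87. ]
[471.7 192.   95.6]
```

Call:
drive_tool(commands="-0.035 0.1 0 0 0 0 1;-0.035 0.1 0 0 0 0 1;-0.035 0.1 0 0 0 0 1;-0.035 0.1 0 0 0 0 1;0 0 0 0 0 0 1")

```text
clock: 0.78
eef_pos: [478.5, 202.7, 231.3]
tcp_rot: [-0.0, 0.706, 0.709, -0.0]
contact_force: [0.2, 0.0, -0.5]
opening: 85.3
grip_force: 0.0
```

Run:
```python
from h import *
c=robot.camera_model("wrist");im=robot.snapshot("wrist")[:,:,::-1].copy();cv2.imwrite("pics/w1.png",im)
print(robot.read_state()["eef_pos"])
for n,lo,hi in(("red",(0,150,70),(6,255,255)),("blue",(105,150,50),(125,255,255))):print(n,blobs(im,lo,hi,80)[0])
```

```text
[479.35580202 201.11835536 231.22801994]
red [([318.6, 210.8], [302, 193, 36, 50, 632])]
blue [([318.8, 194.5], [285, 165, 70, 75, 2623])]
```

View pics/w1.png

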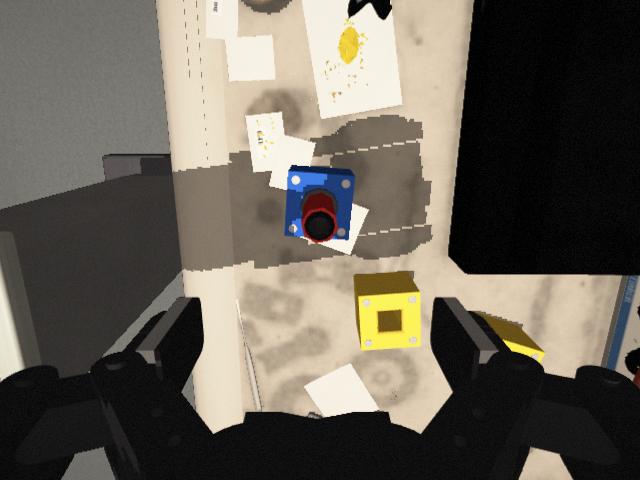

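The wrist view shows the driver's top at about (320,225). The stand's bolts are at (296,180), (346,184), (341,232) and (293,229).

Run:
```python
from h import *
c=robot.camera_model("wrist");im=cv2.imread("pics/w1.png")
g=im.astype(int)
m=((g.min(2)>110)&(abs(g[:,:,2]-g[:,:,0])<70)).astype(np.uint8)
blue,_=0,0
hsv=cv2.cvtColor(im,cv2.COLOR_BGR2HSV)
B=cv2.inRange(hsv,(100,120,40),(128,255,255))
hull=cv2.convexHull(cv2.findNonZero(B)); 
box=np.zeros_like(B);cv2.fillConvexPoly(box,hull,255);box=cv2.erode(box,np.ones((5,5)))
n,l,s,ct=cv2.connectedComponentsWithStats(((hsv[:,:,1]<90)&(hsv[:,:,2]>90)&(box>0)).astype(np.uint8))
P=[]
for i in range(1,n):
    if s[i,4]>15: p=onz(c,ct[i],52);P.append(p);print(ct[i].round(1),s[i,4],p.round(1))
print("mean",np.mean(P,0))
for p,z in(((319.5,225),123),((319,225),117)):print(onz(c,p,z).round(1))
R=cv2.inRange(hsv,(0,120,40),(8,255,255))[185:250,295:345]
ys,xs=np.nonzero(R);print("red x",xs.min()+295,xs.max()+295,"y",ys.min()+185,ys.max()+185)
lo=ys>40;print(xs[lo].min()+295,xs[lo].max()+295)
a=cv2.resize(im[160:250,275:365],(600,600),interpolation=cv2.INTER_CUBIC);cv2.imwrite("pics/crop2.png",a)
```

```text
[295.3 179.6] 67 [461.9 225.6  52. ]
[474.  271.5] 18831 [620.7 143.7  52. ]
[345.5 183.4] 64 [503.9 222.5  52. ]
[292.5 228.1] 59 [458.9 183.6  52. ]
[340.8 231.6] 60 [500.8 180.5  52. ]
[627.8 291.9] 78 [762.7 124.3  52. ]
[616.1 321.8] 27 [758.7  94.   52. ]
mean [581.07233559 167.73987549  52.        ]
[481.7 205.1 123. ]
[481.4 203.5 117. ]
red x 302 337 y 193 243
303 337
```

View pics/crop2.png

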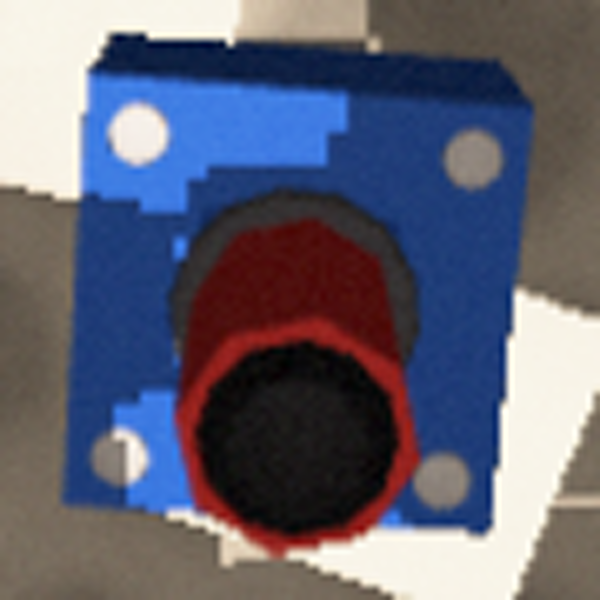

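Call:
drive_tool(commands="0.003 0.006 -0.02 0 0 0.035 1;0 0 -0.06 0 0 0.035 1;0 0 -0.08 0 0 0 1;0 0 -0.08 0 0 0 1;0 0 -0.08 0 0 0 1;0 0 0 0 0 0 1", force=60)

```text
clock: 1.58
eef_pos: [480.6, 201.7, 69.3]
tcp_rot: [-0.002, 0.626, 0.78, -0.002]
contact_force: [-0.3, 0.2, 0.7]
opening: 85.4
grip_force: 0.0
```

Call:
drive_tool(commands="0 0 0 0 0 0 -1;0 0 0 0 0 0 -1;0 0 0 0 0 0 -1;0 0 0 0 0 0 -1;0 0 0 0 0 0 -1;0 0 0 0 0 0 -1", force=60)

```text
clock: 2.33
eef_pos: [481.8, 203.0, 72.2]
tcp_rot: [0.001, 0.625, 0.78, 0.0]
contact_force: [-1.1, -0.6, 6.1]
opening: 23.3
grip_force: 58.5
```

Call:
drive_tool(commands="0 0 0.02 0 0 0 -1;0 0 0.06 0 0 0 -1;0 0 0.08 0 0 0 -1;0 0 0.08 0 0 0 -1;0 0 0 0 0 0 -1;0 0 0 0 0 0 -1")

```text
clock: 3.08
eef_pos: [481.0, 202.9, 190.9]
tcp_rot: [-0.0, 0.625, 0.78, -0.0]
contact_force: [0.3, 0.9, -0.8]
opening: 23.3
grip_force: 58.9
```

Run:
```python
from h import *
s=robot.read_state();print(s["eef_pos"],s["tcp_rot"],s["contact_force"],s["opening"])
t=np.array([481.5,203.5,s["eef_pos"][2]+17-83+8])
out=[]
for n in("scene","side"):
    c=robot.camera_model(n);im=robot.snapshot(n)[:,:,::-1].copy();cv2.imwrite(f"pics/{n}1.png",im)
    T=np.array(c["world_from_camera"]);p=np.array(c["intrinsics"])@(T[:3,:3].T@(t-T[:3,3]));u,v=(p[:2]/p[2]).astype(int);print(n,u,v)
    out.append(cv2.resize(im[v-50:v+40,u-30:u+30],(400,600),interpolation=cv2.INTER_CUBIC))
cv2.imwrite("pics/crop3.png",np.hstack(out))
```

```text
[480.96596708 202.94875593 190.86192321] [-3.65864654e-04  6.25207171e-01  7.80458649e-01 -3.96004881e-04] [ 0.31146246  0.87005591 -0.82959015] 23.3047045587867
scene 214 195
side 225 166
```

View pics/crop3.png

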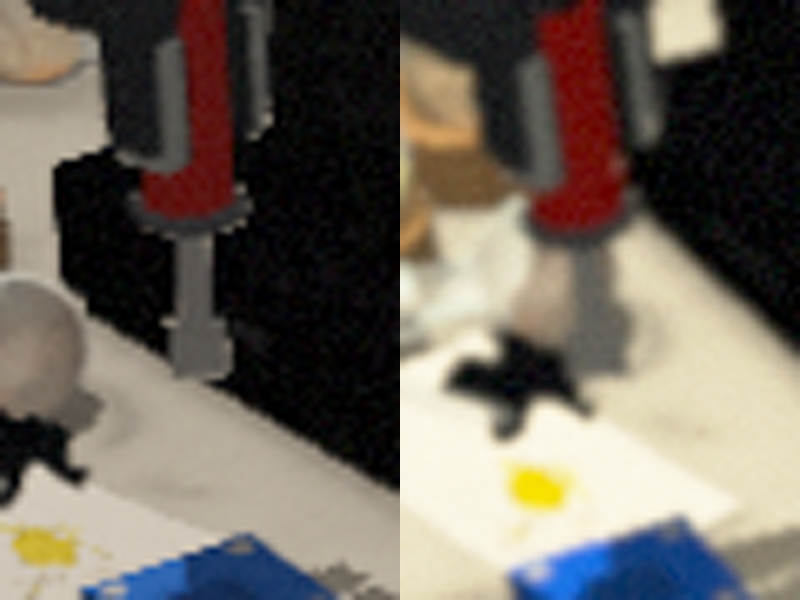

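The blade looks full width in both views, and its edge runs nearly level in the image. So the blade's direction is tool yaw - 45°, about -0.565 rad. Next I go over the lock for a closer look.

Call:
drive_tool(commands="0.007 -0.107 0.01 0 0 0.01 -1;0.007 -0.107 0.01 0 0 0.01 -1;0.007 -0.107 0.01 0 0 0.01 -1;0.007 -0.107 0.01 0 0 0.01 -1;0.007 -0.107 0.01 0 0 0.01 -1;0.006 -0.107 0 0 0 0.007 -1;0 0 0 0 0 0 -1;0 0 0 0 0 0 -1")

```text
clock: 4.18
eef_pos: [501.6, -117.6, 215.5]
tcp_rot: [-0.001, 0.553, 0.833, 0.0]
contact_force: [0.1, 0.7, -0.8]
opening: 23.0
grip_force: 58.9
```

Run:
```python
from h import *
s=robot.read_state();c=robot.camera_model("wrist");im=robot.snapshot("wrist")[:,:,::-1].copy();cv2.imwrite("pics/w2.png",im)
print(s["eef_pos"],s["tcp_rot"])
q=s["tcp_rot"];print("yaw",np.degrees(2*np.arctan2(q[2],q[1]))-90)
T=np.array(c["world_from_camera"]);p=np.array(c["intrinsics"])@(T[:3,:3].T@(np.array([501.2,-121.5,57])-T[:3,3]));u,v=(p[:2]/p[2]).astype(int);print(u,v)
hsv=cv2.cvtColor(im,cv2.COLOR_BGR2HSV);r=np.zeros(im.shape[:2],np.uint8);cv2.circle(r,(u,v),62,255,-1)
for n,lo,hi in(("blue",(100,100,40),(128,255,255)),("red",(0,130,60),(6,255,255)),("brass",(12,90,90),(30,255,255))):
    m=cv2.inRange(hsv,lo,hi)&r;k,l,st,ct=cv2.connectedComponentsWithStats(m)
    for i in range(1,k):
        if st[i,4]>6:print(n,ct[i].round(1),st[i].tolist(),onz(c,ct[i],57 if n=="brass" else 52).round(1))
cv2.imwrite("pics/crop4.png",cv2.resize(im[v-60:v+60,u-60:u+60],(600,600),interpolation=cv2.INTER_CUBIC))
```

```text
[ 501.64397465 -117.55398061  215.5241778 ] [-1.00309957e-03  5.53137701e-01  8.33089236e-01  4.91669424e-05]
yaw 22.834881981100338
314 218
blue [290.7 196.4] [287, 193, 8, 8, 28] [ 477.3 -113.3   52. ]
blue [334.2 238.6] [331, 235, 8, 8, 25] [ 523.7 -132.3   52. ]
red [334.7 196.3] [331, 193, 9, 8, 34] [510.  -99.5  52. ]
red [291.5 238.5] [288, 235, 8, 8, 32] [ 491.1 -145.9   52. ]
red [315.7 268.9] [289, 257, 54, 24, 825] [ 520.  -162.9   52. ]
brass [317.4 213.9] [306, 205, 22, 22, 238] [ 502.3 -117.2   57. ]
brass [307.7 223.5] [299, 212, 21, 21, 222] [ 498.1 -127.6   57. ]
brass [369.5 236.9] [363, 229, 13, 14, 74] [ 548.9 -118.4   57. ]
```

View pics/crop4.png

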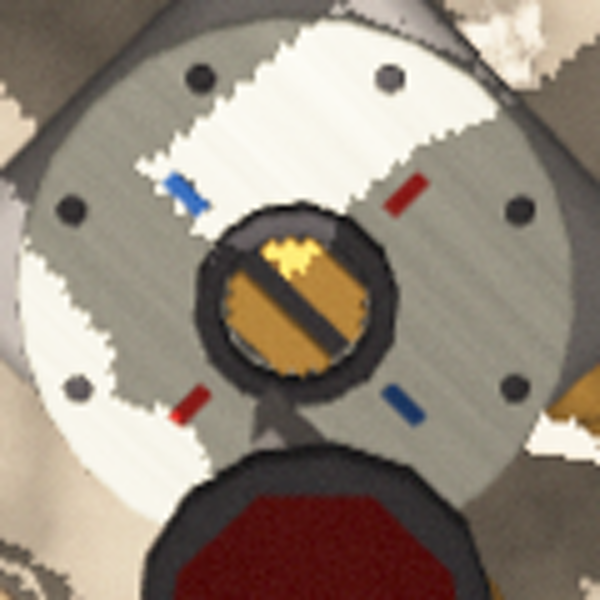

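The lock lies at about (314,218). The slot follows the blue marks at -22.3°, the blade is at about -22.2°, and the collar and blade end show at the bottom. Now I work out the blade's offset from the TCP using this view.

Run:
```python
from h import *
c=robot.camera_model("wrist");s=robot.read_state();t=s["eef_pos"];a=np.radians(22.8)
ex=np.array([np.cos(a),np.sin(a)]);ey=np.array([-np.sin(a),np.cos(a)])
T=np.array(c["world_from_camera"]);print("cam rel",(T[:2,3]-t[:2])@ex,(T[:2,3]-t[:2])@ey,T[2,3]-t[2])
u0,v0=254,158
for p in((253,390),(268,388),(275,385)):
    w=onz(c,(u0+p[0]/5,v0+p[1]/5),t[2]-66)[:2]-t[:2];print("blade corner in tool img axes",p,w@ex,w@ey)
im=cv2.imread("pics/w2.png")
# collar: dark ring ellipse fit, rows 245+
g=cv2.cvtColor(im,cv2.COLOR_BGR2HSV)
for v in(265,270,275,280):
    row=im[v,270:370].max(1);xs=np.nonzero(row<75)[0]+270;print(v,xs.min(),xs.max(),im[v,xs.min()-3].tolist())
print("red x extents",[(v,(lambda q:(q.min()+270,q.max()+270))(np.nonzero(cv2.inRange(g[v:v+1,270:370],(0,130,40),(8,255,255))[0])[0])) for v in(268,274,280)])
for u,v in((317.4,246.5),):
    w=onz(c,(u,v),t[2]+17-35)[:2]-t[:2];print("collar front top",w@ex,w@ey, "expect y=16")
    w=onz(c,(u,v),t[2]+17-30)[:2]-t[:2];print(w@ey)
```

```text
cam rel 0.43219632856615675 69.70867226101076 143.47074493656945
blade corner in tool img axes (253, 390) -6.525246588952712 8.536055238229665
blade corner in tool img axes (268, 388) -4.827937574706203 8.77402942602798
blade corner in tool img axes (275, 385) -4.035167819143329 9.12817328617447
265 286 348 [191, 218, 231]
270 283 349 [190, 215, 231]
275 283 351 [188, 213, 229]
280 282 351 [183, 207, 225]
red x extents [(268, (np.int64(294), np.int64(339))), (274, (np.int64(290), np.int64(344))), (280, (np.int64(290), np.int64(344)))]
collar front top 0.6552825386504084 17.75763339965389 expect y=16
19.366316101952844
```

Call:
drive_tool(commands="-0.001 -0.0135 -0.03 0 0 0 -1;0 0 -0.06 0 0 0 -1;0 0 -0.06 0 0 0 -1;0 0 -0.016 0 0 0 -1;0 0 0 0 0 0 -1;0 0 0 0 0 0 -1;0 0 0 0 0 0 -1")

```text
clock: 5.1
eef_pos: [501.8, -124.8, 134.2]
tcp_rot: [0.001, 0.553, 0.833, 0.0]
contact_force: [0.3, 0.2, -1.5]
opening: 23.3
grip_force: 58.9
```

Run:
```python
from h import *
s=robot.read_state();c=robot.camera_model("wrist");im=robot.snapshot("wrist")[:,:,::-1].copy();cv2.imwrite("pics/w3.png",im)
print(s["eef_pos"],s["contact_force"],s["wrist_torque"])
o=[im[190:390,220:420]]
out=[cv2.resize(o[0],(400,400),interpolation=cv2.INTER_CUBIC)]
t=np.array([500.5,-122.6,60])
for n in("side",):
    c=robot.camera_model(n);im=robot.snapshot(n)[:,:,::-1].copy();cv2.imwrite(f"pics/{n}3.png",im)
    T=np.array(c["world_from_camera"]);p=np.array(c["intrinsics"])@(T[:3,:3].T@(t-T[:3,3]));u,v=(p[:2]/p[2]).astype(int);print(n,u,v)
    out.append(cv2.resize(im[v-30:v+20,u-25:u+25],(400,400),interpolation=cv2.INTER_CUBIC))
cv2.imwrite("pics/crop5.png",np.hstack(out))
```

```text
[ 501.82688859 -124.82257078  134.17569326] [ 0.3276824   0.24725891 -1.48402518] [ 0.00639578 -0.00399936 -0.00729068]
side 335 293
```

View pics/crop5.png

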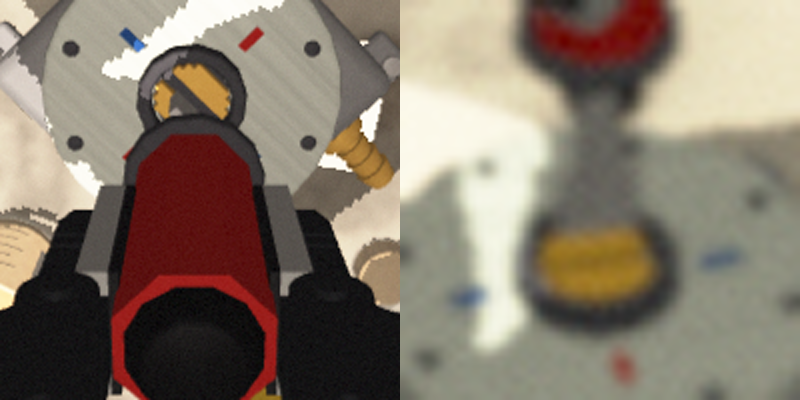

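The blade hangs about 10 mm above the slot, centred and parallel to it in both views. I now descend gently.

Call:
drive_tool(commands="0 0 -0.006 0 0 0 -1;0 0 -0.004 0 0 0 -1;0 0 -0.002 0 0 0 -1;0 0 -0.002 0 0 0 -1;0 0 -0.002 0 0 0 -1;0 0 0 0 0 0 -1")

```text
clock: 5.95
eef_pos: [501.5, -124.7, 125.2]
tcp_rot: [-0.0, 0.553, 0.833, -0.0]
contact_force: [-0.7, -0.3, -0.7]
opening: 23.3
grip_force: 58.9
```

Call:
drive_tool(commands="0 0 -0.001 0 0 0 -1;0 0 -0.001 0 0 0 -1;0 0 -0.001 0 0 0 -1;0 0 0 0 0 0 -1")

```text
clock: 6.45
eef_pos: [501.4, -124.7, 123.8]
tcp_rot: [-0.0, 0.553, 0.833, -0.0]
contact_force: [-0.7, 0.1, -1.9]
opening: 23.1
grip_force: 58.9
```

Call:
drive_tool(commands="0 0 -0.001 0 0 0 -1;0 0 -0.001 0 0 0 -1;0 0 -0.001 0 0 0 -1;0 0 0 0 0 0 -1")

```text
clock: 6.95
eef_pos: [501.5, -124.7, 122.3]
tcp_rot: [-0.0, 0.553, 0.833, -0.0]
contact_force: [-0.2, -0.1, -1.0]
opening: 23.2
grip_force: 58.9
```

Call:
drive_tool(commands="0 0 -0.001 0 0 0 -1;0 0 -0.001 0 0 0 -1;0 0 0 0 0 0 -1")

```text
clock: 7.32
eef_pos: [501.5, -124.7, 121.3]
tcp_rot: [-0.0, 0.553, 0.833, 0.0]
contact_force: [0.4, 0.1, -1.5]
opening: 23.2
grip_force: 58.9
```

Call:
drive_tool(commands="0 0 -0.001 0 0 0 -1;0 0 -0.001 0 0 0 -1;0 0 0 0 0 0 -1")

```text
clock: 7.7
eef_pos: [501.5, -124.7, 120.4]
tcp_rot: [0.0, 0.553, 0.833, 0.0]
contact_force: [0.0, -0.3, 1.1]
opening: 23.2
grip_force: 59.1
```

Call:
drive_tool(commands="0 0 -0.001 0 0 0 -1;0 0 0 0 0 0 -1")

```text
clock: 7.95
eef_pos: [501.6, -124.8, 120.3]
tcp_rot: [0.0, 0.553, 0.833, -0.0]
contact_force: [-1.8, 0.8, 5.1]
opening: 23.2
grip_force: 59.6
```

Call:
drive_tool(commands="0.001 0.0025 -0.0005 0 0 0 -1;0 0 0 0 0 0 -1")

```text
clock: 8.2
eef_pos: [501.8, -124.2, 120.2]
tcp_rot: [0.0, 0.553, 0.833, -0.001]
contact_force: [-3.9, -3.1, 6.6]
opening: 22.9
grip_force: 60.0
```

Call:
drive_tool(commands="-0.002 -0.005 0 0 0 0 -1;0 0 0 0 0 0 -1")

```text
clock: 8.45
eef_pos: [501.4, -125.6, 120.2]
tcp_rot: [0.0, 0.553, 0.833, 0.001]
contact_force: [-0.7, 3.1, 6.2]
opening: 23.2
grip_force: 59.8
```

Call:
drive_tool(commands="0.001 0.002 0 0 0 -0.016 -1;0 0 0 0 0 -0.016 -1;0 0 0 0 0 0 -1")

```text
clock: 8.82
eef_pos: [501.8, -125.1, 120.2]
tcp_rot: [0.001, 0.594, 0.804, 0.0]
contact_force: [-0.8, -0.6, 6.9]
opening: 23.3
grip_force: 59.8
```

```bash
cat > st.py <<'E'
from h import *
s=robot.read_state();q=s["tcp_rot"]
print(s["clock"],"yaw",round(2*np.arctan2(q[2],q[1])-np.pi/2,3),"pos",s["eef_pos"].round(2),"F",s["contact_force"].round(1),"M",s["wrist_torque"].round(3),s["grip_force"])
E
python3 st.py
```

```text
8.825 yaw 0.298 pos [ 501.78 -125.13  120.18] F [-0.8 -0.6  6.9] M [0.079 0.315 0.015] 59.836925491690636
```

Call:
drive_tool(commands="0 0 0 0 0 -0.024 -1;0 0 0 0 0 -0.024 -1;0 0 0 0 0 0 -1")

```text
clock: 9.2
eef_pos: [501.6, -125.1, 120.0]
tcp_rot: [0.0, 0.653, 0.757, -0.0]
contact_force: [-1.9, 0.3, 5.5]
opening: 23.3
grip_force: 59.7
```

```bash
python3 st.py
```

```text
9.2 yaw 0.147 pos [ 501.55 -125.13  120.01] F [-1.9  0.3  5.5] M [-0.003  0.386  0.099] 59.73023319616914
```

Call:
drive_tool(commands="-0.0004 0.0002 -0.0005 0 0 -0.04 -1;-0.0004 0.0002 -0.0005 0 0 -0.04 -1;-0.0004 0.0002 -0.0005 0 0 -0.04 -1;-0.0004 0.0002 -0.0005 0 0 -0.04 -1;-0.0004 0.0002 -0.0005 0 0 -0.04 -1;-0.0004 0.0002 -0.0005 0 0 -0.04 -1;0 0 0 0 0 0 -1")

```text
clock: 10.07
eef_pos: [499.7, -124.9, 118.6]
tcp_rot: [0.0, 0.886, 0.463, -0.001]
contact_force: [-4.8, -1.2, 8.4]
opening: 23.4
grip_force: 60.0
```

```bash
python3 st.py
```

```text
10.075 yaw -0.607 pos [ 499.71 -124.85  118.55] F [-4.8 -1.2  8.4] M [-0.481  1.179  0.025] 60.01078628003597
```

Call:
drive_tool(commands="-0.001 0.0004 -0.0003 0 0 -0.04 -1;-0.0004 0.0004 -0.0004 0 0 -0.04 -1;-0.0004 0.0004 -0.0004 0 0 -0.04 -1;0 0 0 0 0 0 -1")

```text
clock: 10.58
eef_pos: [498.8, -124.3, 117.9]
tcp_rot: [0.0, 0.957, 0.289, -0.001]
contact_force: [-4.4, -2.1, 6.7]
opening: 22.9
grip_force: 59.9
```

```bash
python3 st.py
```

```text
10.575 yaw -0.984 pos [ 498.76 -124.3   117.9 ] F [-4.4 -2.1  6.7] M [-0.542  1.087  0.052] 59.86078893765807
```

Call:
drive_tool(commands="-0.0006 -0.0004 -0.0004 0 0 -0.04 -1;-0.0004 0 -0.0004 0 0 -0.03 -1;0 0 0 0 0 0 -1")

```text
clock: 10.95
eef_pos: [498.2, -124.1, 117.5]
tcp_rot: [0.0, 0.983, 0.182, -0.001]
contact_force: [-4.5, 0.5, 6.5]
opening: 23.4
grip_force: 59.9
```

```bash
python3 st.py
```

```text
10.95 yaw -1.204 pos [ 498.2  -124.08  117.47] F [-4.5  0.5  6.5] M [-0.122  1.123  0.031] 59.92163524031639
```

Call:
drive_tool(commands="-0.0004 0 -0.0002 0 0 -0.016 -1;-0.0004 0 -0.0002 0 0 -0.016 -1;0 0 0 0 0 0 -1")

```text
clock: 11.32
eef_pos: [497.9, -123.9, 117.3]
tcp_rot: [-0.0, 0.991, 0.133, -0.001]
contact_force: [-3.7, 1.4, 7.4]
opening: 23.4
grip_force: 59.9
```

```bash
python3 st.py
```

```text
11.325 yaw -1.304 pos [ 497.93 -123.95  117.28] F [-3.7  1.4  7.4] M [0.063 0.983 0.072] 59.93585245683789
```

Call:
drive_tool(commands="0 0 0 0 0 -0.012 -1;0 0 0 0 0 -0.012 -1;0 0 0 0 0 0 -1")

```text
clock: 11.7
eef_pos: [497.9, -123.8, 117.2]
tcp_rot: [-0.0, 0.995, 0.096, -0.001]
contact_force: [-4.5, 0.9, 7.6]
opening: 23.0
grip_force: 59.9
```

```bash
python3 st.py
```

```text
11.7 yaw -1.379 pos [ 497.85 -123.8   117.22] F [-4.5  0.9  7.6] M [0.225 0.966 0.133] 59.91245923563838
```

Call:
drive_tool(commands="0 0 0 0 0 -0.012 -1;0 0 0 0 0 0 -1;0 0 0 0 0 0 -1")

```text
clock: 12.08
eef_pos: [497.8, -123.7, 117.2]
tcp_rot: [-0.0, 0.997, 0.077, -0.001]
contact_force: [-3.2, 0.8, 7.1]
opening: 23.0
grip_force: 59.9
```

```bash
python3 st.py
```

```text
12.075 yaw -1.416 pos [ 497.82 -123.74  117.21] F [-3.2  0.8  7.1] M [0.3   0.952 0.217] 59.93071932345629
```

Call:
drive_tool(commands="0 0 0 0 0 0.02 -1;0 0 0.004 0 0 0.01 -1;0 0 0.01 0 0 0 -1;0 0 0.04 0 0 0 -1;0 0 0.07 0 0 0 -1;0 0 0.07 0 0 0 -1;0 0 0 0 0 0 -1;0 0 0 0 0 0 -1")

```text
clock: 13.08
eef_pos: [498.3, -123.9, 213.3]
tcp_rot: [-0.0, 0.992, 0.124, -0.0]
contact_force: [-0.4, -0.0, -0.8]
opening: 23.5
grip_force: 59.3
```

```bash
python3 st.py
python3 - <<'E'
from h import *
c=robot.camera_model("wrist");im=robot.snapshot("wrist")[:,:,::-1].copy();cv2.imwrite("pics/w4.png",im)
T=np.array(c["world_from_camera"]);p=np.array(c["intrinsics"])@(T[:3,:3].T@(np.array([500.5,-122.6,54])-T[:3,3]));u,v=(p[:2]/p[2]).astype(int);print(u,v)
cv2.imwrite("pics/crop6.png",cv2.resize(im[v-60:v+60,u-60:u+60],(600,600),interpolation=cv2.INTER_CUBIC))
E
```

```text
13.075 yaw -1.323 pos [ 498.3  -123.88  213.28] F [-0.4 -0.  -0.8] M [0.006 0.007 0.043] 59.29373424500227
315 211
```

View pics/crop6.png

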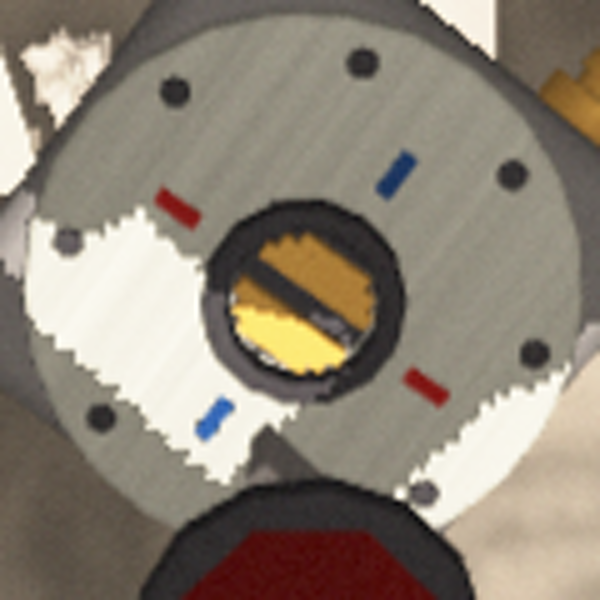

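Run:
```python
from h import *
c=robot.camera_model("wrist")
im=cv2.imread("pics/w4.png");u,v=315,211
hsv=cv2.cvtColor(im,cv2.COLOR_BGR2HSV);r=np.zeros(im.shape[:2],np.uint8);cv2.circle(r,(u,v),38,255,-1)
P={}
for n,lo,hi,z in(("blue",(100,100,40),(128,255,255),49),("red",(0,130,60),(6,255,255),49),("brass",(12,90,60),(30,255,255),54)):
    k,l,st,ct=cv2.connectedComponentsWithStats(cv2.inRange(hsv,lo,hi)&r)
    P[n]=[onz(c,ct[i],z)[:2] for i in range(1,k) if st[i,4]>15 and st[i,1]<255];print(n,[x.round(1) for x in P[n]])
    d=P[n][0]-P[n][1];print(np.degrees(np.arctan2(d[1],d[0]))%180)
# slot: dark pixels within brass disc, principal axis
m=np.zeros_like(r);cv2.circle(m,(u,v),13,255,-1)
d=(m>0)&(hsv[:,:,2]<95)&(cv2.inRange(hsv,(12,90,60),(30,255,255))==0)
ys,xs=np.nonzero(d);Q=np.array([onz(c,(x,y),54)[:2] for x,y in zip(xs,ys)]);w=np.linalg.svd(Q-Q.mean(0))[2][0];print(len(Q),Q.mean(0),np.degrees(np.arctan2(w[1],w[0]))%180)
```

```text
blue [array([ 523.3, -131.9]), array([ 476.6, -113. ])]
157.97031034668703
red [array([509.4, -99.2]), array([ 490.5, -145.7])]
67.87175055433867
brass [array([ 505.6, -124.3]), array([ 495.3, -120.3])]
158.80318913169452
85 [ 501.49361725 -120.8911034 ] 69.27316255649185
```

The slot is now at 68.8° and the red marks are at 67.9°, so the lock is at its stop. I carry the driver back to the pickup pose and yaw.

Call:
drive_tool(commands="-0.0034 0.0654 0 0 0 0.049 -1;-0.0034 0.0654 0 0 0 0.049 -1;-0.0034 0.0654 0 0 0 0.049 -1;-0.0034 0.0654 0 0 0 0.049 -1;-0.0034 0.0654 0 0 0 0.049 -1;-0.0034 0.0654 0 0 0 0.049 -1;-0.0034 0.0654 0 0 0 0.049 -1")

```text
clock: 14.0
eef_pos: [486.1, 106.0, 212.8]
tcp_rot: [-0.001, 0.787, 0.617, -0.001]
contact_force: [0.3, -0.4, -1.2]
opening: 23.5
grip_force: 59.3
```

Call:
drive_tool(commands="-0.0034 0.0654 0 0 0 0.049 -1;-0.0034 0.0654 0 0 0 0.049 -1;-0.003 0.0654 0 0 0 0.049 -1;0 0 0 0 0 0 -1;0 0 0 0 0 0 -1")

```text
clock: 14.62
eef_pos: [481.5, 202.6, 213.2]
tcp_rot: [-0.0, 0.627, 0.779, -0.001]
contact_force: [0.2, 0.1, -1.4]
opening: 22.9
grip_force: 59.3
```

```bash
python3 st.py
python3 - <<'E'
from h import *
c=robot.camera_model("wrist");im=robot.snapshot("wrist")[:,:,::-1].copy();cv2.imwrite("pics/w5.png",im)
T=np.array(c["world_from_camera"]);s=robot.read_state();t=s["eef_pos"]
p=np.array(c["intrinsics"])@(T[:3,:3].T@(np.array([481.4,203,52])-T[:3,3]));print("stand px",p[:2]/p[2])
hsv=cv2.cvtColor(im,cv2.COLOR_BGR2HSV);B=cv2.inRange(hsv,(100,120,40),(128,255,255))[120:300,230:400]
k,l,st,ct=cv2.connectedComponentsWithStats(B);i=1+st[1:,4].argmax();print(st[i])
cv2.imwrite("pics/crop7.png",cv2.resize(im[140:300,236:396],(600,600),interpolation=cv2.INTER_CUBIC))
E
```

```text
14.625 yaw 0.215 pos [481.51 202.57 213.15] F [ 0.2  0.1 -1.4] M [-0.033  0.006  0.01 ] 59.27843850106001
stand px [316.42095654 212.41248514]
[  44   42   86   89 4402]
```

View pics/crop7.png

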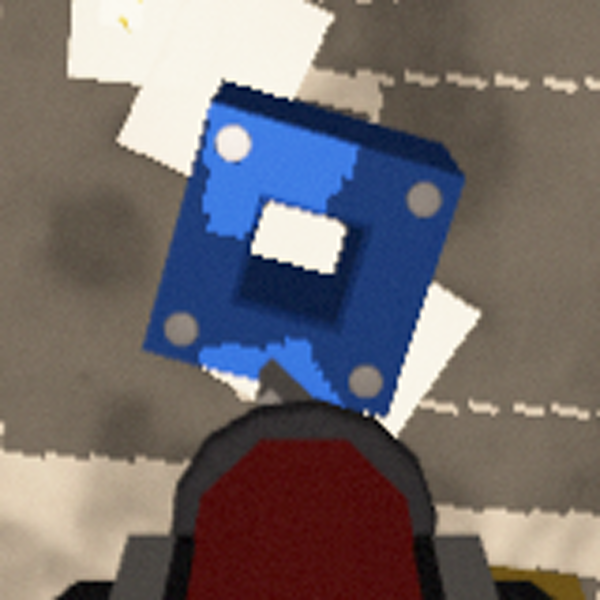

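The stand's bolts centre on pixel (316.2,210.2), and the blade is in line with the hole. I descend.

Call:
drive_tool(commands="0 0 -0.06 0 0 0 -1;0 0 -0.08 0 0 0 -1;0 0 -0.05 0 0 0 -1;0 0 -0.01 0 0 0 -1;0 0 0 0 0 0 -1")

```text
clock: 15.3
eef_pos: [482.1, 202.6, 114.5]
tcp_rot: [0.0, 0.627, 0.779, 0.0]
contact_force: [0.2, -0.3, -1.0]
opening: 22.9
grip_force: 59.3
```

Call:
drive_tool(commands="0 0 -0.02 0 0 0 -1;0 0 -0.02 0 0 0 -1;0 0 -0.02 0 0 0 -1;0 0 -0.01 0 0 0 -1;0 0 0 0 0 0 -1")

```text
clock: 15.92
eef_pos: [481.6, 203.0, 78.5]
tcp_rot: [-0.0, 0.626, 0.779, -0.0]
contact_force: [-0.5, 0.6, -1.4]
opening: 23.2
grip_force: 59.3
```

Call:
drive_tool(commands="0 0 -0.004 0 0 0 -1;0 0 -0.004 0 0 0 -1;0 0 -0.002 0 0 0 -1;0 0 0 0 0 0 -1")

```text
clock: 16.42
eef_pos: [481.7, 203.0, 73.9]
tcp_rot: [0.0, 0.626, 0.779, -0.0]
contact_force: [-0.1, 0.5, -1.0]
opening: 22.8
grip_force: 59.3
```

Call:
drive_tool(commands="0 0 -0.002 0 0 0 -1;0 0 -0.001 0 0 0 -1;0 0 0 0 0 0 -1")

```text
clock: 16.8
eef_pos: [481.7, 203.0, 72.4]
tcp_rot: [-0.0, 0.626, 0.779, -0.0]
contact_force: [0.2, 0.2, -1.9]
opening: 23.2
grip_force: 59.3
```

Call:
drive_tool(commands="0 0 -0.001 0 0 0 -1;0 0 -0.001 0 0 0 -1;0 0 0 0 0 0 -1")

```text
clock: 17.18
eef_pos: [481.7, 203.0, 72.2]
tcp_rot: [0.0, 0.626, 0.779, 0.0]
contact_force: [-2.1, -1.8, 8.5]
opening: 23.0
grip_force: 60.5
```

Call:
drive_tool(commands="0 0 0.001 0 0 0 -0.2;0 0 0 0 0 0 0.5;0 0 0 0 0 0 1;0 0 0 0 0 0 1;0 0 0 0 0 0 1;0 0 0 0 0 0 1")

```text
clock: 17.92
eef_pos: [481.7, 203.0, 71.9]
tcp_rot: [-0.0, 0.626, 0.779, 0.0]
contact_force: [-0.8, 0.8, -0.6]
opening: 85.6
grip_force: 0.0
```

Call:
drive_tool(commands="0 0 0.03 0 0 0 1;0 0 0.07 0 0 0 1;0 0 0.1 0 0 0 1;0 0 0.1 0 0 0 1;0 0 0.02 0 0 0 1;0 0 0 0 0 0 1;0 0 0 0 0 0 1")

```text
clock: 18.8
eef_pos: [481.1, 202.9, 230.3]
tcp_rot: [-0.001, 0.626, 0.779, -0.001]
contact_force: [-0.0, -0.3, -0.6]
opening: 85.3
grip_force: 0.0
```

```bash
python3 st.py
python3 - <<'E'
from h import *
c=robot.camera_model("wrist");im=robot.snapshot("wrist")[:,:,::-1].copy();cv2.imwrite("pics/w6.png",im)
for n,lo,hi in(("red",(0,150,70),(6,255,255)),("blue",(105,150,50),(125,255,255))):print(n,blobs(im,lo,hi,80)[0])
hsv=cv2.cvtColor(im,cv2.COLOR_BGR2HSV);ys,xs=np.nonzero(cv2.inRange(hsv,(0,120,40),(8,255,255))[150:300,270:370])
# top octagon: lowest rows ring; bounding of last 25 rows
y1=ys.max()+150;top=ys+150>y1-14;u=(xs[top].min()+xs[top].max())/2+270;wd=xs[top].max()-xs[top].min()+1
print("top centre",u,y1-wd/2,wd,onz(c,(u,y1-wd/2),117))
a=robot.snapshot("side")[:,:,::-1]
for n,lo,hi in(("red",(0,150,70),(6,255,255)),):print(n,[b for b in blobs(a.copy(),lo,hi,80)[0] if b[0][0]<300])
E
```

```text
18.8 yaw 0.217 pos [481.12 202.86 230.27] F [-0.  -0.3 -0.6] M [-0.003 -0.014 -0.047] 0.0
red [([318.4, 211.2], [302, 194, 34, 48, 648]), ([565.9, 475.1], [561, 467, 12, 13, 86])]
blue [([317.3, 194.8], [277, 161, 81, 84, 2616])]
top centre 318.5 224.0 34 [481.69208646 206.34704304 117.        ]
red [([284.7, 2.7], [270, 0, 26, 8, 107]), ([228.0, 189.6], [219, 174, 17, 31, 276])]
```

```bash
python3 -c "
from cell import robot
print(robot.sign_off())"
```

```text
the job is handed in; nothing more can be done
None
```

The lock is turned to its stop with the cover home (slot within about 1° of the red marks), the driver is back upright on its collar in the blue stand, I steered clear of the glassware, and the job is handed in at about 19 s; no verdict came back.

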